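# Show the helper which pot is uncovered and which lid fits it

## Task

Show the kitchen helper what to cover: with the fingertips just above it (a few centimetres), point down at the middle of the pot that has no lid and stay there for three seconds, then in the same way point at the middle of the loose lid that fits that pot, stay for three seconds, and finish still pointing at it. Touch, move or lift nothing, and point at no other pot or lid: cross the others well clear, at least 10 cm above them.

Things in the scene. Friction and masses are not known exactly. Their poses are not given: they have to be found in the camera images.
- open_pot: Small round steel pot, the only one of the three pots with no lid on it: 120 mm outside diameter, 75 mm high, wall 3 mm, open at the top. Stands upright on the counter, loose, about 0.5 kg. Its origin is the centre of its underside, z up; the two small loop handles stand out 24 mm to +y and -y, 57 mm up.
- open_pot_mouth (a point): Centre of the open pot's mouth, in the plane of its rim, 75 mm above the counter.
- small_pot: Smallest steel pot, closed with its own lid (lid and pot are one piece): 92 mm diameter, rim at 65 mm, knob top at 98 mm. Loose bystander. Its origin is the centre of its underside, z up; the two small loop handles stand out 24 mm to +y and -y, 47 mm up.
- small_pot_top (a point): Top centre of the small pot's knob, 98 mm above the counter.
- large_pot: Largest steel pot, closed with its own lid (lid and pot are one piece): 148 mm diameter, rim at 82 mm, knob top at 115 mm. Loose bystander. Its origin is the centre of its underside, z up; the two small loop handles stand out 24 mm to +y and -y, 64 mm up.
- large_pot_top (a point): Top centre of the large pot's knob, 115 mm above the counter.
- fitting_lid: The middle-sized loose lid, 124 mm diameter, the one that fits the open pot: bare steel, lying flat on the counter, rising to 15 mm at the middle, with a 26 mm wide round black knob whose top is 33 mm above the counter. Origin: centre of its underside, z up. Loose.
- fitting_lid_top (a point): Top centre of that lid's knob, 33 mm above the counter.
- small_lid: Loose lid too small for the open pot, 84 mm diameter: bare steel, lying flat on the counter, rising to 15 mm at the middle, with a 26 mm wide round black knob whose top is 33 mm above the counter. Origin: centre of its underside, z up. Loose.
- small_lid_top (a point): Top centre of the small lid's knob, 33 mm above the counter.
- large_lid: Loose lid too large for the open pot, 164 mm diameter: bare steel, lying flat on the counter, rising to 15 mm at the middle, with a 26 mm wide round black knob whose top is 33 mm above the counter. Origin: centre of its underside, z up. Loose.
- large_lid_top (a point): Top centre of the large lid's knob, 33 mm above the counter.

How it is judged:
On the way, in this order (a step that is already met when the one before it is completed fails the run):
1. the tool point stays just above the middle of the pot without a lid for 2.5 s (horizontal distance between the grasp point and open_pot_mouth below 0.03 m and z of the grasp point in the frame of open_pot between 0.095 and 0.17 m), for 2.5 s.
2. then the tool point stays just above the middle of the lid that fits for 2.5 s (horizontal distance between the grasp point and fitting_lid_top below 0.03 m and z of the grasp point in the frame of fitting_lid between 0.053 and 0.128 m), for 2.5 s.
At the end, for the whole second after the job is handed in: The TCP is still over the fitting lid: within 30 mm of its middle horizontally and 20 to 95 mm above its knob's top (the same tolerances, from the rim, count for pointing at the pot). All three pots and three lids are upright, at rest and within 8 mm of where they began (all of step 2 and distance of each of open_pot, small_pot, large_pot, fitting_lid, small_lid, large_lid from where it was at the start of the episode below 0.008 m and angle between each of open_pot, small_pot, large_pot, fitting_lid, small_lid, large_lid's own z axis and vertical below 0.08 rad and linear speed of each of open_pot, small_pot, large_pot, fitting_lid, small_lid, large_lid below 0.02 m/s); the robot touches nothing.
It fails at once if the robot touches a pot or a lid (contact force between any of the fingers, the arm and open_pot above 0.3 N or contact force between any of the fingers, the arm and small_pot above 0.3 N or contact force between any of the fingers, the arm and large_pot above 0.3 N or contact force between any of the fingers, the arm and fitting_lid above 0.3 N or contact force between any of the fingers, the arm and small_lid above 0.3 N or contact force between any of the fingers, the arm and large_lid above 0.3 N).
It fails at once if the fingers touch anything else, such as the counter (contact force between the fingers and anything else above 0.5 N).
It fails at once if a pot or a lid is moved or lifted (more than 10 mm) (distance of any of open_pot, small_pot, large_pot, fitting_lid, small_lid, large_lid from where it was at the start of the episode above 0.01 m).
It fails at once if the tool points at a wrong pot or lid: TCP within 35 mm of its middle horizontally and less than 100 mm above its knob ((horizontal distance between the grasp point and small_pot_top below 0.035 m and z of the grasp point in the frame of small_pot below 0.198 m) or (horizontal distance between the grasp point and large_pot_top below 0.035 m and z of the grasp point in the frame of large_pot below 0.215 m) or (horizontal distance between the grasp point and small_lid_top below 0.035 m and z of the grasp point in the frame of small_lid below 0.133 m) or (horizontal distance between the grasp point and large_lid_top below 0.035 m and z of the grasp point in the frame of large_lid below 0.133 m)).
It also fails if it takes over 48 s, if anything falls off the work surface, if the arm or the gripper's body presses on something with over 40 N, if the wrist force passes 120 N, or if a joint passes its speed limit or range.

## Robot

A 6-joint arm with a two-finger parallel gripper is mounted at the origin on the work surface. World frame = base frame: x ahead of the robot, y to its left, z up, the work surface at z = 0. Lengths are in m, angles in rad, forces in N, time in s.
With the tool pointing down it reaches from about 0.325 to 0.85 m from the base axis. Payload 15.5 kg.
Tool frame: the origin (TCP) lies between the finger pads, 19 mm behind the fingertips; this is the grasp point; z points along the fingers, y is the line along which they close (so a half turn about z gives the same grasp; the last joint's range is limited). The gripper opens to 91 mm and grips with 3 to 60 N. Pads are 32 mm wide; open, the fingers measure 118 mm over their backs; the gripper's body (76 mm by 178 mm) begins 60 mm behind the grasp point.
Start: joints at [-1.379, 0.494, 1.345, -0, 1.302, -0.096], TCP at [0.177, -0.599, 0.233] pointing down, gripper open.
Joint ranges: [-2.91, 2.91], [-0.82, 2.16], [0.22, 2.67], [-1.22, 4.37], [0.12, 2.79], [-3.08, 3.08]. Speed limits (rad/s): [1.89, 1.89, 2.57, 3.01, 3.01, 3.01].

## Interface

Orientations are given as a unit quaternion [x, y, z, w].
In Python, from plant import ctrl, viewer gives the robot as it stands.
- The arm moves only by the shell command python3 -m pendant 'ROWS' [OPENING]. ROWS is JSON, a list of rows, each a list of 6 numbers: the shift along the tool's x, y, z in mm, then the turn, a rotation vector about the tool's x, y, z in rad. In form: [[x, y, z, rx, ry, rz], ...]. A call has 1 to 8 rows; each row is the pose to reach, as a shift and turn from the pose commanded when the call began, along the tool's axes at that moment; what a row does not reach only later rows make up. A row lasts 1/8 s, in which the tool goes at most 62.5 mm and 10.7 degrees, less where a joint would pass 70% of its speed; a pose out of reach is approached as far as the arm can. A call with a gripper value outside its range is refused whole. OPENING is the finger opening in mm, from 0 to 91.2, set as the call begins (- or left out, the last holds). The fingers move at their own pace and stop on an object; the grip force is fixed at half the most. Time passes only in rows, so rows that repeat a pose let the fingers close. It gives the time, the measured TCP pose, the force, the opening and the grip force at its end, in the units of the state.
- ctrl.get_state(): the state, without advancing time (a new reading comes with each control period).
- viewer.snapshot(name): name is "scene" or "top" or "wrist"; returns (picture, depth): 480x640x3 uint8, red, green, blue; 480x640 float32, m along the optical axis (not along the pixel's ray), 0 where there is no reading.
- viewer.camera_info(name): a dict with "intrinsics" (3x3 intrinsics, pixels), "position" and "rotation" of the camera in the world. Camera axes: x right, y up, looking along -z (the intrinsics and any distortion apply to the point x, -y, -z); pixel columns grow to the right and rows downward; lengths in m; the calibration is good to about 2 mm. A picture is of the moment at which its call begins: read the wrist's pose just before it. camera_info takes no time and is no camera call; for the wrist camera it gives the pose at the moment of the call.
- ctrl.sign_off(): hands the job in; it is judged then, once.
The state is a dict: "time": time; "q": joint angles; "dq": joint speeds; "effort": joint torques, N m; "ee_pos": TCP position; "tool_rot": TCP orientation; "wrist_force": force on the tool from outside, world axes, zero at the start; "wrist_torque": the same for the moment, N m; "width": opening from 0.0 (shut) to 1.0 (fully open); "grasp_force": force on a finger pad.
Only numpy, scipy, OpenCV 4.12 (cv2) and the standard library are available. Lean on these libraries where they do the work, as an engineer would, in place of code of your own. Each camera call takes 0.05 s, during which the arm holds its last target. There are 200 camera calls.

## Working session

There is one attempt and no reset: what is moved stays moved. The work goes in short steps, Python scripts to look and compute and a shell command to move; the robot and the scene stay as the last step left them, time stands still between calls to the robot, and variables do not carry over. Pictures are saved under pics/ and viewed, at most 10 in all, crops included, and the job is handed in when it is done.

```bash
mkdir -p pics
python3 - <<'E'
from plant import ctrl, viewer
import cv2,numpy as np
for n in ["top","scene"]:
    p,d=viewer.snapshot(n); cv2.imwrite(f"pics/{n}0.png",p[:,:,::-1]); np.save(f"{n}d.npy",d)
    print(viewer.camera_info(n))
s=ctrl.get_state(); print(s["time"],s["ee_pos"],s["tool_rot"],s["width"])
E
```

```text
{'intrinsics': array([[586.28231884,   0.        , 328.61516671],
       [  0.        , 586.28231884, 244.79580787],
       [  0.        ,   0.        ,   1.        ]]), 'position': array([0.48849849, 0.01270168, 1.20147692]), 'rotation': array([-0.02108065,  0.01708705,  0.70739061, -0.70630175])}
{'intrinsics': array([[586.04319574,   0.        , 328.19952424],
       [  0.        , 586.04319574, 238.06276147],
       [  0.        ,   0.        ,   1.        ]]), 'position': array([0.80701297, 0.44415525, 0.91920647]), 'rotation': array([0.08047464, 0.27243067, 0.9256643 , 0.24990193])}
0.1 [ 0.17735677 -0.59899026  0.23220334] [ 9.89663984e-01  1.43404738e-01 -2.49664867e-05 -5.28663768e-04] 1.0023709154307445
```

View pics/top0.png

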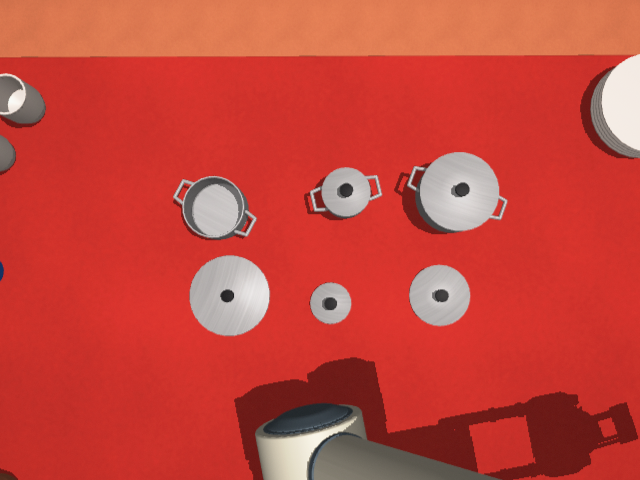

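The top view shows the open pot's rim centred at about (214,207). The lids are at (229,295) for the large one, (330,303) for the small one and (440,295) for the middle-sized one. The lidded pots are at (346,190) and (461,190). The arm is at the bottom.

```bash
cat > h.py <<'E'
import numpy as np
from scipy.spatial.transform import Rotation as R
def cast(ci,u,v,z):
    K=ci["intrinsics"]; d=R.from_quat(ci["rotation"]).apply([(u-K[0,2])/K[0,0],-(v-K[1,2])/K[1,1],-1])
    p=np.array(ci["position"]); return p+d*(z-p[2])/d[2]
def shift(s,goal):  # mm in tool axes
    return R.from_quat(s["tool_rot"]).inv().apply(np.array(goal)-s["ee_pos"])*1000
E
python3 - <<'E'
from plant import ctrl, viewer
import cv2,numpy as np
from h import *
im=cv2.imread("pics/top0.png"); ci=viewer.camera_info("top")
hsv=cv2.cvtColor(im,cv2.COLOR_BGR2HSV); m=(hsv[:,:,1]<110).astype(np.uint8)*255
m=cv2.morphologyEx(m,cv2.MORPH_CLOSE,np.ones((9,9)))
m=cv2.morphologyEx(m,cv2.MORPH_OPEN,cv2.getStructuringElement(2,(19,19)))
for c in cv2.findContours(m,0,2)[0]:
    (u,v),r=cv2.minEnclosingCircle(c)
    if 150<u<520 and 140<v<345:
        zs={True:.004,False:.075}[v>260]
        p=cast(ci,u,v,zs); q=cast(ci,u+r,v,zs); print(round(u),round(v),"d",np.round(2*np.linalg.norm(p-q),3),np.round(p,3))
s=ctrl.get_state()
print(np.round(R.from_quat(s["tool_rot"]).as_matrix(),3))
E
```

```text
330 303 d 0.084 [0.435 0.016 0.004]
439 295 d 0.125 [ 0.451 -0.206  0.004]
229 295 d 0.165 [0.451 0.223 0.004]
214 208 d 0.164 [0.622 0.24  0.075]
346 194 d 0.135 [ 0.649 -0.014  0.075]
457 192 d 0.193 [ 0.652 -0.229  0.075]
[[ 0.959  0.284 -0.   ]
 [ 0.284 -0.959  0.001]
 [ 0.    -0.001 -1.   ]]
```

```bash
python3 -m pendant '[[0,0,-40,0,0,0],[0,0,-80,0,0,0],[30,-30,-100,0,0,0],[65,-65,-100,0,0,0],[100,-100,-100,0,0,0],[135,-135,-100,0,0,0],[170,-170,-100,0,0,0],[205,-205,-100,0,0,0]]' 0
python3 -m pendant '[[35,-35,0,0,0,0],[70,-70,0,0,0,0],[105,-105,0,0,0,0],[140,-140,0,0,0,0],[175,-175,0,0,0,0],[210,-210,0,0,0,0],[245,-245,0,0,0,0],[280,-280,0,0,0,0]]'
python3 -m pendant '[[35,-35,0,0,0,0],[70,-70,0,0,0,0],[105,-105,0,0,0,0],[140,-145,0,0,0,0],[170,-180,0,0,0,0],[180,-193,0,0,0,0],[180,-193,0,0,0,0],[180,-193,0,0,0,0]]'
python3 - <<'E'
from plant import ctrl,viewer
from h import *
import cv2
s=ctrl.get_state(); print(s["ee_pos"],s["tool_rot"],shift(s,[.622,.24,.13]))
p,d=viewer.snapshot("wrist"); cv2.imwrite("pics/w1.png",p[:,:,::-1]); print(viewer.camera_info("wrist"))
E
```

```text
time: 1.1
ee_pos: [0.3162, -0.343, 0.3326]
tool_rot: [0.99, 0.143, -0.0, -0.0]
wrist_force: [1.2, -0.7, 0.5]
width: 0.156
grasp_force: 0.0
time: 2.1
ee_pos: [0.5052, 0.0051, 0.3326]
tool_rot: [0.99, 0.143, -0.0, -0.0]
wrist_force: [0.4, -1.1, 0.8]
width: 0.006
grasp_force: 0.0
time: 3.1
ee_pos: [0.6223, 0.2384, 0.3328]
tool_rot: [0.99, 0.143, -0.0, 0.0]
wrist_force: [-0.3, -0.8, -0.2]
width: 0.004
grasp_force: 0.0
[0.62227606 0.23842318 0.33277532] [ 9.89716690e-01  1.43041283e-01 -1.93522758e-04  1.67187311e-04] [  0.26907288  -1.6463363  202.77477627]
{'intrinsics': array([[401.92512933,   0.        , 320.39496605],
       [  0.        , 401.92512933, 233.99442495],
       [  0.        ,   0.        ,   1.        ]]), 'position': array([0.68989473, 0.25873568, 0.48387346]), 'rotation': array([-0.10170648,  0.07575805, -0.59413674,  0.79430349])}
```

View pics/w1.png

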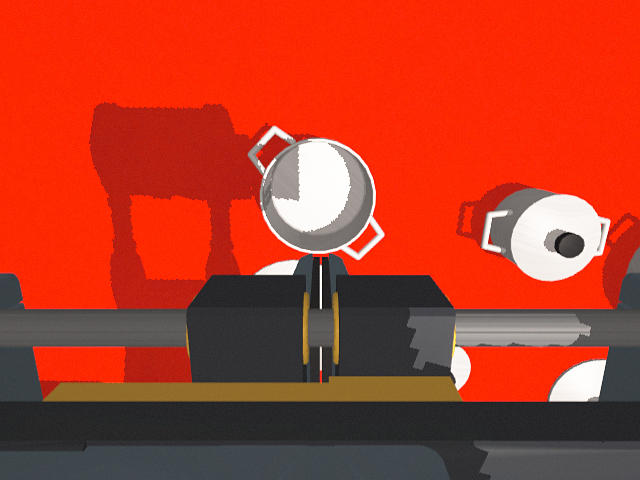

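The wrist view shows the open pot's rim centred at about (318,196), just ahead of the fingers.

Run:
```python
from plant import ctrl,viewer
from h import *
p=cast(viewer.camera_info("wrist"),318.5,196,.075); print(p, shift(ctrl.get_state(),[p[0],p[1],.13]))
```

```text
[0.62607832 0.24175144 0.075     ] [  4.58018865  -2.29117732 202.94811201]
```

```bash
python3 -m pendant '[[2,-2,40,0,0,0],[2,-2,80,0,0,0],[2,-2,120,0,0,0],[2,-2,155,0,0,0],[2,-2,180,0,0,0],[2,-2,195,0,0,0],[2,-2,202,0,0,0],[2,-2,202,0,0,0]]'
for i in 1 2 3; do python3 -m pendant '[[0,0,0,0,0,0],[0,0,0,0,0,0],[0,0,0,0,0,0],[0,0,0,0,0,0],[0,0,0,0,0,0],[0,0,0,0,0,0],[0,0,0,0,0,0],[0,0,0,0,0,0]]'; done
python3 -m pendant '[[0,0,0,0,0,0],[0,0,0,0,0,0],[0,0,-30,0,0,0],[0,0,-70,0,0,0],[0,0,-115,0,0,0],[0,0,-160,0,0,0],[0,0,-190,0,0,0],[0,0,-200,0,0,0]]'
python3 - <<'E'
from plant import ctrl
from h import *
s=ctrl.get_state(); print(s["time"],shift(s,[.451,-.206,.33]))
E
```

```text
time: 4.15
ee_pos: [0.6241, 0.2419, 0.1311]
tool_rot: [0.99, 0.143, 0.0, -0.0]
wrist_force: [0.7, -0.2, 0.4]
width: 0.003
grasp_force: 0.0
time: 5.15
ee_pos: [0.624, 0.2421, 0.1307]
tool_rot: [0.99, 0.143, 0.0, -0.0]
wrist_force: [-0.0, 0.6, 0.3]
width: 0.002
grasp_force: 0.0
time: 6.15
ee_pos: [0.624, 0.2421, 0.1307]
tool_rot: [0.99, 0.143, 0.0, -0.0]
wrist_force: [0.2, -0.0, 0.0]
width: 0.002
grasp_force: 0.0
time: 7.15
ee_pos: [0.624, 0.2421, 0.1307]
tool_rot: [0.99, 0.143, 0.0, -0.0]
wrist_force: [0.6, -0.6, 0.2]
width: 0.005
grasp_force: 0.0
time: 8.15
ee_pos: [0.6245, 0.2422, 0.3326]
tool_rot: [0.99, 0.143, 0.001, -0.0]
wrist_force: [0.1, 0.5, -1.6]
width: 0.006
grasp_force: 0.0
8.15 [-293.55428381  380.51932611    1.80311123]
```

```bash
python3 -m pendant '[[-20,26,0,0,0,0],[-54,70,0,0,0,0],[-90,117,0,0,0,0],[-126,163,0,0,0,0],[-162,210,0,0,0,0],[-198,257,0,0,0,0],[-234,303,0,0,0,0],[-264,342,0,0,0,0]]'
python3 -m pendant '[[-20,26,0,0,0,0],[-29,38,0,0,0,0],[-29,38,0,0,0,0],[-29,38,0,0,0,0]]'
python3 - <<'E'
from plant import ctrl,viewer
from h import *
import cv2
s=ctrl.get_state(); print(s["ee_pos"],shift(s,[.451,-.206,.09]))
p,d=viewer.snapshot("wrist"); cv2.imwrite("pics/w2.png",p[:,:,::-1])
E
```

```text
time: 9.15
ee_pos: [0.4664, -0.1624, 0.3298]
tool_rot: [0.99, 0.143, -0.001, -0.0]
wrist_force: [0.8, -1.2, -0.2]
width: 0.004
grasp_force: 0.0
time: 9.65
ee_pos: [0.4512, -0.2045, 0.3305]
tool_rot: [0.99, 0.144, -0.0, -0.0]
wrist_force: [-0.1, -0.2, 0.2]
width: 0.011
grasp_force: 0.0
[ 0.45118923 -0.20449033  0.33047736] [ -0.59666513   1.53344331 240.47654712]
```

View pics/w2.png

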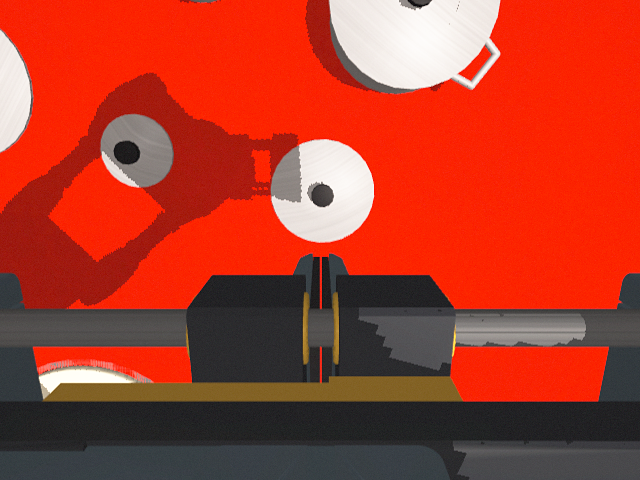

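The middle-sized lid's knob is at (322,195), centred ahead of the fingers just as the pot was, so I'm descending.

```bash
python3 -m pendant '[[0,1,40,0,0,0],[0,1,85,0,0,0],[0,1,130,0,0,0],[0,1,175,0,0,0],[0,1,210,0,0,0],[0,1,230,0,0,0],[0,1,239,0,0,0],[0,1,239,0,0,0]]'
for i in 1 2 3 4; do python3 -m pendant '[[0,0,0,0,0,0],[0,0,0,0,0,0],[0,0,0,0,0,0],[0,0,0,0,0,0],[0,0,0,0,0,0],[0,0,0,0,0,0],[0,0,0,0,0,0],[0,0,0,0,0,0]]'; done
python3 - <<'E'
from plant import ctrl
print(ctrl.get_state()["ee_pos"]); print(ctrl.sign_off())
E
```

```text
time: 10.7
ee_pos: [0.4514, -0.206, 0.0917]
tool_rot: [0.99, 0.144, -0.0, -0.0]
wrist_force: [0.3, -0.6, 0.2]
width: 0.001
grasp_force: 0.0
time: 11.7
ee_pos: [0.4512, -0.2064, 0.0917]
tool_rot: [0.99, 0.143, -0.0, -0.0]
wrist_force: [-0.2, 0.4, 1.0]
width: 0.004
grasp_force: 0.0
time: 12.7
ee_pos: [0.4512, -0.2064, 0.0917]
tool_rot: [0.99, 0.143, 0.0, 0.0]
wrist_force: [0.8, 0.1, -0.6]
width: 0.01
grasp_force: 0.0
time: 13.7
ee_pos: [0.4511, -0.2064, 0.0917]
tool_rot: [0.99, 0.143, 0.0, -0.0]
wrist_force: [0.6, 0.1, -0.5]
width: 0.007
grasp_force: 0.0
time: 14.7
ee_pos: [0.4512, -0.2064, 0.0917]
tool_rot: [0.99, 0.143, -0.0, -0.0]
wrist_force: [-0.5, 0.5, -0.0]
width: 0.005
grasp_force: 0.0
[ 0.45116489 -0.20641962  0.09171021]
the job is handed in; nothing more can be done
None
```

The arm pointed at the open pot, then at the fitting lid, for over three seconds each, ended still over the lid, and was handed in at about 15 s with no contact seen in the wrist-force readings; no verdict was returned.

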